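# Close the battery-charging box without a slam

## Task

Shut the charging box gently: with a fingertip tip its red lid forward from behind until it starts to fall, catch the falling lid on the outside of a finger while it is still well open, and lower it slowly on the finger until it is fully shut, never letting it slam. Do not pinch or force the lid, leave everything else on the table where it is, and move the hand clear at the end.

Things in the scene. Friction and masses are not known exactly. Their poses are not given: they have to be found in the camera images.
- case: grey steel battery-charging box, fixed to the table, 140 (x) x 180 (y) x 95 mm high, open at the top, two battery packs inside. Origin: centre of its underside. Its own +x axis points to the hinge side (towards the robot's left, +y of the table, within 0.35 rad), -x to its front (towards the robot's right, where the lid falls).
- lid (a joint): red lid's angle, rad: 0 fully shut (level), pi/2 upright, 1.85 its stop, leaning back to the robot's left, where it comes to rest at the start. About 0.36 kg (varies), slow viscous hinge (0.66 N m s/rad). About 4 N at the free edge tips it. From 1.45 it falls shut by itself in some 6 s, slowly at first, ending at 0.38 to 0.52 rad/s: a slam. Under 0.2 rad/s at the end is gentle.
- lid_hinge (a point): on the hinge axis, middle of the lid's width, level with the lid's underside: 95 mm above the table, 70 mm along +x of the case from its centre. Its axes turn with the lid: -x runs along the lid to the free edge, z is the lid's outward (upper, when shut) face normal, y is the hinge axis.
- lid_edge (a point): middle of the lid's free edge, on the underside, 165 mm from the hinge axis. The lid is a plain plate 180 mm wide (along y), 6 mm thick, yellow stripe at the free edge. Shut, it overhangs the front wall of the box by 25 mm over its whole width, so a finger under the edge can go all the way down with it.
- bot_wedge: small two-wheeled fighting robot with a silver wedge front, about 120 x 110 x 42 mm. Bystander; origin at the middle of its underside. Leave alone.
- bot_box: small two-wheeled fighting robot, dark steel box with a yellow top, about 95 x 105 x 48 mm. Bystander; origin at the middle of its underside. Leave alone.
- bot_round: small flat round steel fighting robot, 104 mm across, 40 mm high (45 mm over its wheels). Bystander; origin at the middle of its underside. Leave alone.
- transmitter: black two-stick radio transmitter lying flat, about 150 x 170 mm, 62 mm high over its sticks. Bystander; origin at the middle of its underside. Leave alone.
- tyre: loose black rubber tyre lying flat, 52 mm across, 16 mm high. Bystander; origin at the middle of its underside. Leave alone.
- jar: closed screw jar with an orange cap, 54 mm across, 55 mm high. Bystander; origin at the middle of its underside. Leave alone.

How it is judged (in metres and radians):
On the way, in this order (a step that is already met when the one before it is completed fails the run):
1. the lid is tipped forward past upright (joint below 1.5 rad) (value of joint lid below 1.5 rad).
2. the lid is caught: a finger bears it (over 0.4 N) while it is still open by 0.3 to 1.25 rad, and it comes down no faster than 0.35 rad/s (contact force between the fingers and lid above 0.4 N and value of joint lid between 0.3 and 1.25 rad and velocity of joint lid above -0.35 rad/s), for 0.2 s.
At the end, for the whole second after the job is handed in: The lid is fully shut (joint below 0.02 rad, about 3 mm at the edge) and at rest, and every loose thing is within 20 mm of where it began (value of joint lid below 0.02 rad and velocity of joint lid between -0.02 and 0.02 rad/s and distance of each of bot_wedge, bot_box, bot_round, transmitter, tyre, jar from where it was at the start of the episode below 0.02 m); the robot touches nothing.
It fails at once if the lid slams: it closes faster than 0.3 rad/s (5 cm/s at its edge) between 0.25 and 0.035 rad from shut (value of joint lid between 0.035 and 0.25 rad and velocity of joint lid below -0.3 rad/s).
It fails at once if the lid is pinched: it is touched with the grasp point between the fingers inside its plate (contact force between the fingers and lid above 0.1 N and z of the grasp point in the frame of lid_hinge between 0 and 0.006 m and x of the grasp point in the frame of lid_hinge between -0.165 and 0 m and y of the grasp point in the frame of lid_hinge between -0.09 and 0.09 m).
It fails at once if the lid is gripped or forced: the fingers press on it with over 30 N (contact force between the fingers and lid above 30 N).
It fails at once if a bystander is pushed, lifted or carried more than 20 mm (distance of any of bot_wedge, bot_box, bot_round, transmitter, tyre, jar from where it was at the start of the episode above 0.02 m).
It also fails if it takes over 61 s, if anything falls off the work surface, if the arm or the gripper's body presses on something with over 40 N, if the wrist force passes 120 N, or if a joint passes its speed limit or range.

## Robot

A 6-joint arm with a two-finger parallel gripper is mounted at the origin on the work surface. World frame = base frame: x ahead of the robot, y to its left, z up, the work surface at z = 0. Lengths are in mm, angles in degrees, forces in N, time in s.
With the tool pointing down it reaches from about 300 to 850 mm from the base axis. Payload 4.2 kg.
Tool frame: the origin (TCP) lies midway between the tips of the shut fingers; the grasp point (between the pads) lies 19 mm behind it; x points along the fingers, y is the direction in which the jaws open and shut, and the axes are right-handed (so a half turn about x gives the same grasp; the last joint's range is limited). The gripper opens to 91 mm and grips with 3 to 60 N. Pads are 32 mm wide; open, the fingers measure 118 mm over their backs; the gripper's body (76 mm by 178 mm) begins 60 mm behind the grasp point.
Start: joints at [73.052, 18.312, 89.639, -0, 72.044, -1.146], TCP at [156.584, 553.285, 213.976] pointing down, gripper open.
Joint ranges: [-177.97, 177.97], [-48.28, 115.42], [12.27, 149.76], [-77.06, 257.06], [2.81, 150.46], [-146.56, 146.56]. Speed limits (degrees/s): [147.25, 147.25, 180, 180, 180, 180].

## Interface

Orientations are given as [roll, pitch, yaw] about the fixed x, y, z axes, in that order (R = Rz(yaw) Ry(pitch) Rx(roll)).
In Python, from workcell import * gives the robot as it stands.
- The arm moves only by the shell command python3 -m handwheel 'ROWS' [FORCE]. ROWS is a JSON object of lists of equal length, an entry for each row: "gripper": the closure, from 0 (fully open) to 1 (shut); "offset": the shift along the tool's x, y, z in mm, a list of three; "rot": the turn, a rotation vector about the tool's x, y, z in degrees, a list of three. A call has 1 to 5 rows; each row is the pose to reach, as a shift and turn from the pose commanded when the call began, along the tool's axes at that moment; what a row does not reach only later rows make up. A row lasts 1/12 s, in which the tool goes at most 41.7 mm and 7.16 degrees, less where a joint would pass 70% of its speed; a pose out of reach is approached as far as the arm can. A call with a gripper value outside its range is refused whole. The fingers move at their own pace and stop on an object; FORCE is the grip in N (left out, the last holds). Time passes only in rows, so rows that repeat a pose let the fingers close. It gives the time, the measured TCP pose, the force and the opening at its end, in the units of the state.
- state(): the state, without advancing time (a new reading comes with each control period).
- grab_frame(name): name is "side" or "top"; returns the picture (400x640x3 uint8, red, green, blue); there is no depth.
- camera_params(name): a dict with "fx", "fy", "cx", "cy" (pixels), "position" and "attitude" of the camera in the world. Camera axes: x right, y up, looking along -z (the intrinsics and any distortion apply to the point x, -y, -z); pixel columns grow to the right and rows downward; lengths in mm; the calibration is good to about 2 mm. A picture is of the moment at which its call begins. camera_params takes no time and is no camera call.
- job_done(): hands the job in, once; it reports no verdict.
The state is a dict: "time_s": time; "qpos": joint angles; "qvel": joint speeds; "effort": joint torques, N m; "ee_pos": TCP position; "ee_rot": TCP orientation; "force": force on the tool from outside, world axes, zero at the start; "torque": the same for the moment, N m; "gripper_width": finger opening in mm.
Only numpy, scipy, OpenCV 4.12 (cv2) and the standard library are available. Lean on these libraries where they do the work, as an engineer would, in place of code of your own. Each camera call takes 0.05 s, during which the arm holds its last target.

## Working session

There is one attempt and no reset: what is moved stays moved. The work goes in short steps, Python scripts to look and compute and a shell command to move; the robot and the scene stay as the last step left them, time stands still between calls to the robot, and variables do not carry over. Pictures are saved under pics/ and viewed, and the job is handed in when it is done.

```bash
ls; mkdir -p pics
python3 - <<'E'
from workcell import *
import cv2
s=state(); print(s)
for n in("side","top"):
    print(n,camera_params(n))
    cv2.imwrite(f"pics/{n}0.png",grab_frame(n)[:,:,::-1])
E
```

```text
pics
{'time_s': 0.0, 'qpos': array([ 7.30489850e+01,  1.83498109e+01,  8.97053721e+01, -2.64932053e-03,
        7.20417099e+01, -1.14664734e+00]), 'qvel': array([-0.00088811, -0.00151734, -0.07403223,  0.04711115, -0.06509464,
       -0.14966256]), 'effort': array([-2.35766871e-03, -4.12461090e+01, -2.31971025e+01,  7.23905303e-02,
        4.58142569e-02, -1.52067532e-04]), 'ee_pos': array([156.48162973, 552.79097141, 213.14561426]), 'ee_rot': array([ -89.65749842,   89.90307444, -105.4610471 ]), 'force': array([ 0.19343738, -0.55113215, -0.28703391]), 'torque': array([ 0.03193201,  0.0197817 , -0.02638766]), 'gripper_width': 91.35603029914141}
side {'fx': 366.54082718509363, 'fy': 366.54082718509363, 'cx': 318.9428884493961, 'cy': 201.9408105848644, 'position': array([ 134.32290468, -453.28321727,  683.20620503]), 'attitude': array([ 46.03279402,   0.48179932, -41.78909487])}
top {'fx': 414.9652633477473, 'fy': 414.9652633477473, 'cx': 325.9650790555399, 'cy': 199.87190550911805, 'position': array([ 460.52171962,  -10.73906166, 1106.1481664 ]), 'attitude': array([  5.72897444,  -0.92095294, -88.51809574])}
```

View pics/side0.png

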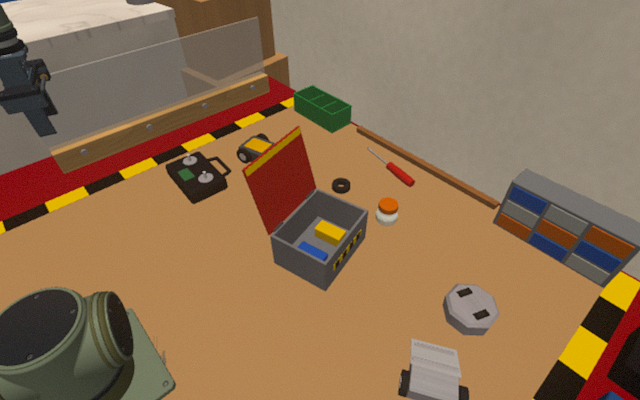

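View pics/top0.png

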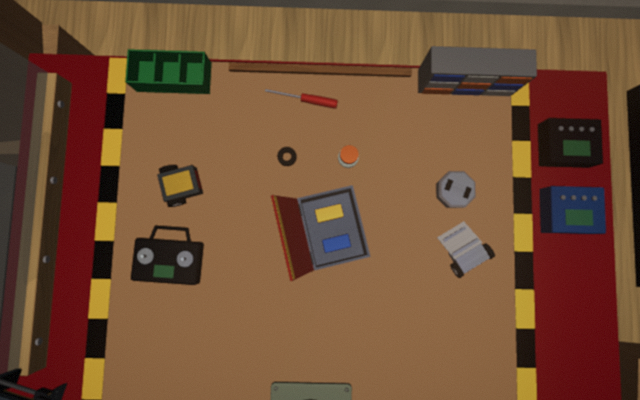

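Side view: box centre at about (320,240), the red lid leaning back with its yellow edge from (250,170) to (298,130). Top view: box rim from (303,199) to (368,256), lid free edge at (275,196)–(292,279). I'll enlarge both to read the corners.

```bash
python3 - <<'E'
import cv2
a=cv2.imread("pics/top0.png")[170:295,255:385]; cv2.imwrite("pics/topc.png",cv2.resize(a,None,fx=4.5,fy=4.5,interpolation=cv2.INTER_CUBIC))
a=cv2.imread("pics/side0.png")[120:295,235:380]; cv2.imwrite("pics/sidec.png",cv2.resize(a,None,fx=3.4,fy=3.4,interpolation=cv2.INTER_CUBIC))
E
cat > h.py <<'E'
import numpy as np
from scipy.spatial.transform import Rotation as R
from workcell import *
def rot(e): return R.from_euler('xyz',e,degrees=True)
def proj(n,P):
    c=camera_params(n); p=rot(c['attitude']).inv().apply(np.atleast_2d(P)-c['position'])
    return np.c_[c['cx']+c['fx']*p[:,0]/-p[:,2], c['cy']-c['fy']*p[:,1]/-p[:,2]]
def back(n,uv,z):
    c=camera_params(n); uv=np.atleast_2d(uv)
    d=np.c_[(uv[:,0]-c['cx'])/c['fx'],-(uv[:,1]-c['cy'])/c['fy'],-np.ones(len(uv))]
    d=rot(c['attitude']).apply(d); t=(z-c['position'][2])/d[:,2]
    return c['position']+d*t[:,None]
E
```

```text
(no output)
```

View pics/topc.png

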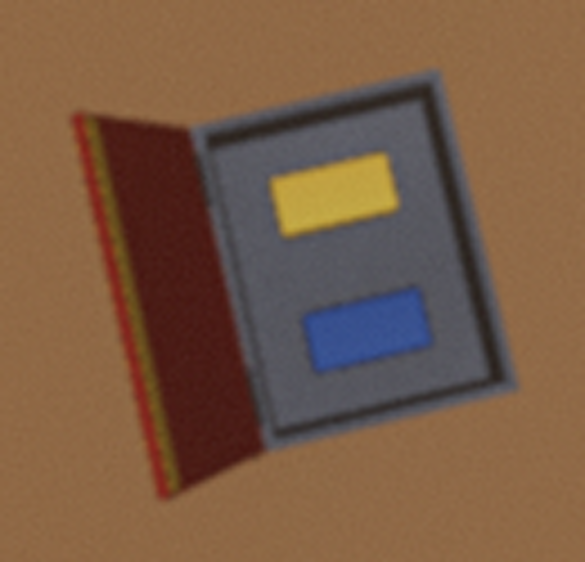

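View pics/sidec.png

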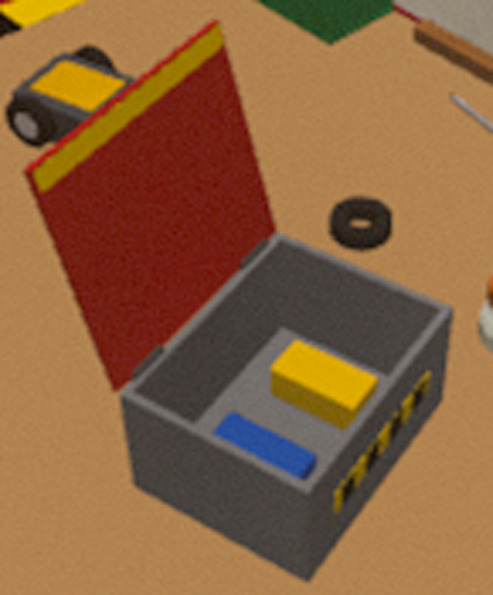

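```bash
cat > fit.py <<'E'
from h import *
from scipy.optimize import least_squares
T=np.array([[438,72],[515,385],[265,448],[195,130],[163,497],[78,113]])/4.5+[255,170]-0.0
S=np.array([[452,310],[310,487],[122,393],[278,235],[27,172],[217,22]])/3.4+[235,120]
# case: far = +x world
def pts(p):
    x,y,a,l=p
    # case +x ~ world +y: yaw=90deg+a ; case y -> world -x
    Rz=R.from_euler('z',np.pi/2+a)
    c,s=np.cos(l),np.sin(l)
    loc=[[-70,-90,95],[-70,90,95],[70,90,95],[70,-90,95]]
    for yy in(90,-90): loc.append([70-165*c+6*s, yy, 95+165*s+6*c])
    return Rz.apply(loc)+[x,y,0]
f=lambda p:np.r_[(proj('top',pts(p))-T).ravel(),(proj('side',pts(p))-S).ravel()]
r=least_squares(f,[500,0,0,1.85])
print(r.x,np.round(r.fun.reshape(-1,2),1))
E
python3 fit.py
python3 - <<'E'
import sys; sys.path.insert(0,'.')
from h import *
for n,uv,z in(("bot_box",(179,182),48),("tx",(167,261),40),("tyre",(287,156),16),("jar",(348,154),55),("round",(456,188),40)): print(n,back('top',uv,z).round())
E
```

```text
[ 4.96896139e+02 -4.56730554e+01  2.61805677e-01  1.80851013e+00] [[ 0.7 -1.4]
 [ 1.4  0.8]
 [ 0.7  0.5]
 [-0.8 -1.2]
 [ 1.   0.3]
 [ 0.1 -0.5]
 [ 0.4 -1.1]
 [-0.6  1.6]
 [-1.2 -0.1]
 [-0.2 -1.4]
 [-0.8 -1. ]
 [-0.4 -1.2]]
bot_box [[603. 352.  48.]]
tx [[402. 373.  40.]]
tyre [[685.  81.  16.]]
jar [[687. -79.  55.]]
round [[ 608. -363.   40.]]
```

```bash
cat >> h.py <<'E'
A=np.pi/2+0.2618
U=np.array([np.cos(A),np.sin(A),0]); V=np.array([-np.sin(A),np.cos(A),0]); Z=np.array([0,0,1.])
C=np.array([496.9,-45.7,0])
def goal(t,sgn=1):  # t deg below horizontal, pointing +u
    t=np.radians(t); x=U*np.cos(t)-Z*np.sin(t); y=sgn*V
    return R.from_matrix(np.c_[x,y,np.cross(x,y)])
def P(o,z,v=0): return C+U*(70-o)+V*v+Z*z   # o: forward of hinge, z height
def show():
    s=state(); p=s['ee_pos']-C; r=rot(s['ee_rot'])
    print('t',round(s['time_s'],2),'o',round(70-p@U,1),'v',round(p@V,1),'z',round(s['ee_pos'][2],1),'F(o,v,z)',(-s['force']@U).round(2),(s['force']@V).round(2),s['force'][2].round(2),'q',s['qpos'].round(1),'w',round(s['gripper_width'],1))
    return s,r
def to(o,z,v=0,t=45,sgn=1):
    s=state(); r=rot(s['ee_rot'])
    print('offset',r.inv().apply(P(o,z,v)-s['ee_pos']).round(1),'rot',np.degrees((r.inv()*goal(t,sgn)).as_rotvec()).round(1))
E
python3 - <<'E'
from h import *
s,r=show(); print(r.as_matrix().round(3)); print(U,V)
for g in(1,-1): to(-120,300,0,45,g)
E
```

```text
t 0.1 o -596.3 v 173.9 z 213.2 F(o,v,z) -0.51 -0.77 -0.65 q [73.1 18.3 89.7 -0.  72.  -1.1] w 91.2
[[-0.     0.272  0.962]
 [-0.001  0.962 -0.272]
 [-1.    -0.002 -0.   ]]
[-0.25881964  0.96592567  0.        ] [-0.96592567 -0.25881964  0.        ]
offset [ -86.3 -320.2  393.3] rot [-113.5  -26.8   47.1]
offset [ -86.3 -320.2  393.3] rot [56.  40.9 23.3]
```

```bash
python3 -m handwheel '{"gripper":[1,1,1,1,1],"offset":[[-40,0,0],[-80,0,0],[-86,-25,31],[-86,-50,62],[-86,-75,92]],"rot":[[0,0,0],[0,0,0],[0,0,0],[0,0,0],[0,0,0]]}' 20
python3 - <<'E'
from h import *
show(); to(-120,300,0,45,-1)
E
```

```text
time_s: 0.52
ee_pos: [225.2, 455.3, 300.4]
ee_rot: [61.1, 89.9, 45.4]
force: [0.9, -0.4, -0.1]
gripper_width: 60.9
t 0.52 o -484.2 v 132.8 z 300.4 F(o,v,z) 0.64 -0.73 -0.1 q [ 62.4   9.6  89.   -0.   81.3 -11.9] w 60.9
offset [ 3.000e-01 -2.454e+02  3.001e+02] rot [56.1 40.8 23.2]
```

```bash
python3 -m handwheel '{"gripper":[1,1,1,1,1],"offset":[[0,-24,30],[0,-48,60],[0,-72,90],[0,-96,120],[0,-120,150]],"rot":[[5,3.6,2.1],[10,7.2,4.2],[15,10.8,6.3],[20,14.4,8.4],[25,18,10.5]]}'
python3 - <<'E'
from h import *
show(); to(-120,300,0,45,-1)
E
```

```text
time_s: 0.93
ee_pos: [336.9, 298.3, 300.3]
ee_rot: [162.2, 69.1, 120.9]
force: [0.7, -0.1, -0.5]
gripper_width: 27.9
t 0.93 o -303.6 v 65.5 z 300.3 F(o,v,z) 0.28 -0.66 -0.54 q [ 24.7   4.1  98.6  21.1  80.3 -28.2] w 27.9
offset [-69.  -43.6 177.1] rot [31.  22.6 12.4]
```

```bash
python3 -m handwheel '{"gripper":[1,1,1,1,1],"offset":[[-14,-9,35],[-28,-17,70],[-42,-26,106],[-56,-35,142],[-69,-44,177]],"rot":[[5.2,3.8,2.1],[10.4,7.6,4.2],[15.6,11.4,6.3],[20.8,15.2,8.4],[26,19,10.5]]}'
python3 - <<'E'
from h import *
import cv2
show(); to(-120,300,0,45,-1)
cv2.imwrite("pics/s1.png",grab_frame("side")[:,:,::-1])
E
```

```text
time_s: 1.35
ee_pos: [448.6, 137.2, 300.4]
ee_rot: [177.1, 48.6, 107.7]
force: [0.5, 1.0, 0.4]
gripper_width: 0.7
t 1.35 o -119.1 v -0.7 z 300.4 F(o,v,z) -0.88 -0.75 0.43 q [ -9.4  13.4  96.3  36.1  91.8 -35.9] w 0.7
offset [ 0.9 -0.6 -0.5] rot [4.8 3.6 1.9]
```

View pics/s1.png

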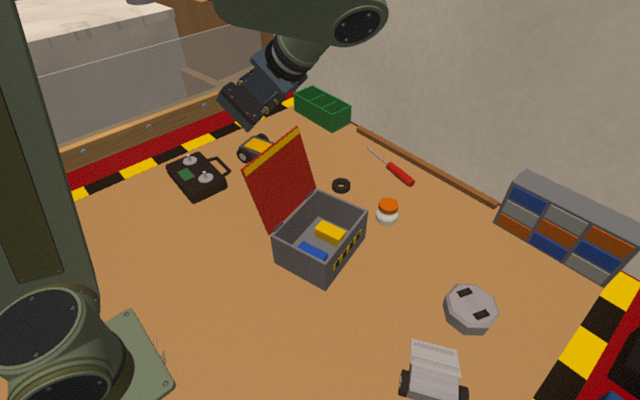

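Run:
```python
from h import *
print(proj('side',state()['ee_pos']),proj('side',P(-45,254)))
to(-125,243,0,45,-1)
```

```text
[[245.1991144  117.22814361]] [[272.22316364 145.7249976 ]]
offset [49.6 -3.3 24.4] rot [4.1 3.8 1.6]
```

```bash
python3 -m handwheel '{"gripper":[1,1,1,1,1],"offset":[[17,-1,8],[34,-2,16],[50,-3,24],[50,-3,24],[50,-3,24]],"rot":[[2,1.8,0.8],[4.1,3.8,1.6],[4.1,3.8,1.6],[4.1,3.8,1.6],[4.1,3.8,1.6]]}'
python3 - <<'E'
from h import *
import cv2
s,r=show(); to(-75,243,0,45,-1)
print(r.inv().apply([-U*10,Z*10,V*10]).round(2))
cv2.imwrite("pics/s2.png",grab_frame("side")[60:260,180:440,::-1].repeat(3,0).repeat(3,1))
E
```

```text
time_s: 1.82
ee_pos: [440.7, 153.2, 246.5]
ee_rot: [179.7, 44.9, 105.9]
force: [-0.2, -0.1, -0.2]
gripper_width: 0.6
t 1.82 o -136.7 v 2.8 z 246.5 F(o,v,z) 0.06 0.25 -0.16 q [ -9.8  15.7 103.6  39.8  85.5 -38.3] w 0.6
offset [-41.3   1.5  46.1] rot [ 0.9 -0.1  0.7]
[[ -7.08  -0.2    7.06]
 [ -7.06   0.04  -7.08]
 [  0.11 -10.    -0.16]]
```

View pics/s2.png

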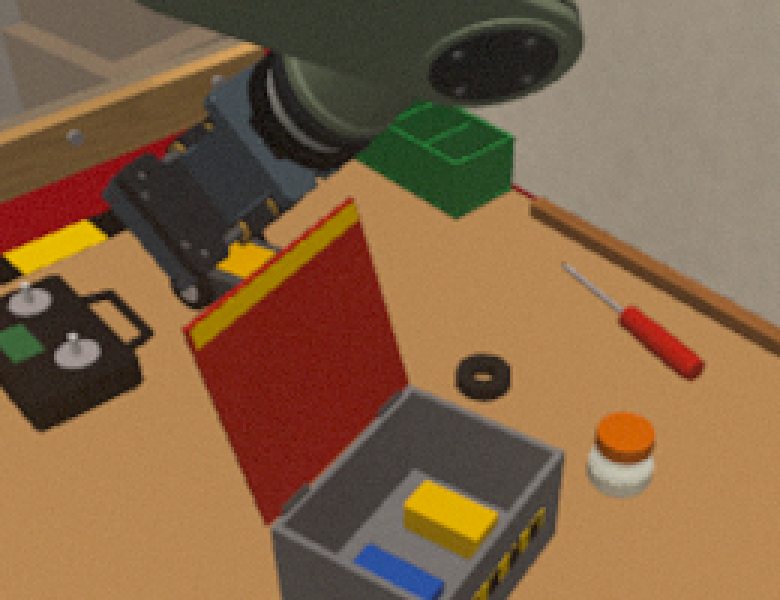

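Run:
```python
from h import *
s=state();r=rot(s['ee_rot']); 
for l in([0,0,0],[-79,0,0],[-79,89,0],[-79,-89,0]): print(l,((proj('side',s['ee_pos']+r.apply(l))-[180,60])*3).round())
```

```text
[0, 0, 0] [[174. 226.]]
[-79, 0, 0] [[225. 179.]]
[-79, 89, 0] [[306. 120.]]
[-79, -89, 0] [[131. 247.]]
```

Run:
```python
from h import *
import cv2
f=grab_frame("top"); s=state();r=rot(s['ee_rot'])
for l in([0,0,0],[-79,0,0],[-79,89,0],[-79,-89,0],[0,20,0],[0,0,20]): print(l,proj('top',s['ee_pos']+r.apply(l)).round(),proj('side',s['ee_pos']+r.apply(l)).round())
f=f[100:300,180:440,::-1]
g=grab_frame("side")[40:180,180:340,::-1]
cv2.imwrite("pics/t2.png",cv2.resize(f,None,fx=3,fy=3,interpolation=2))
cv2.imwrite("pics/s2b.png",cv2.resize(g,None,fx=4,fy=4,interpolation=2))
```

```text
[0, 0, 0] [[239. 249.]] [[238. 135.]]
[-79, 0, 0] [[262. 242.]] [[255. 119.]]
[-79, 89, 0] [[251. 197.]] [[282. 100.]]
[-79, -89, 0] [[273. 287.]] [[224. 142.]]
[0, 20, 0] [[237. 239.]] [[244. 130.]]
[0, 0, 20] [[247. 247.]] [[244. 143.]]
```

View pics/t2.png

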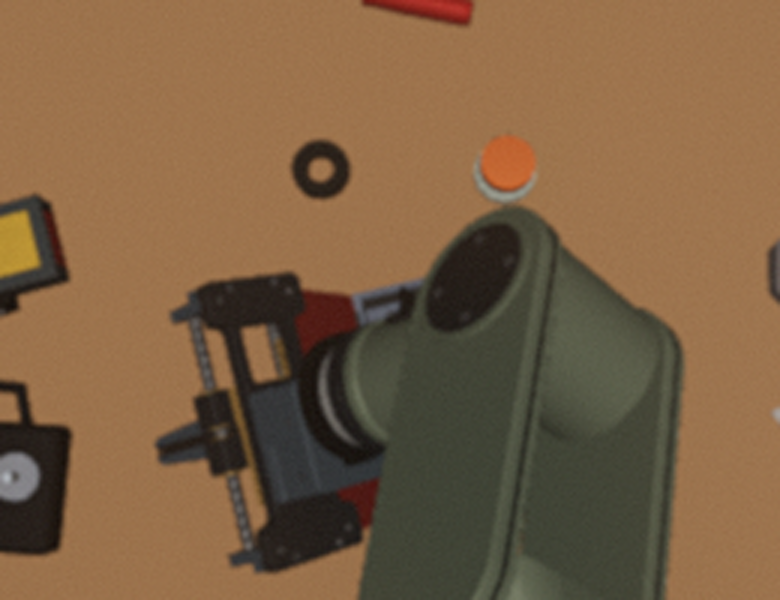

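View pics/s2b.png

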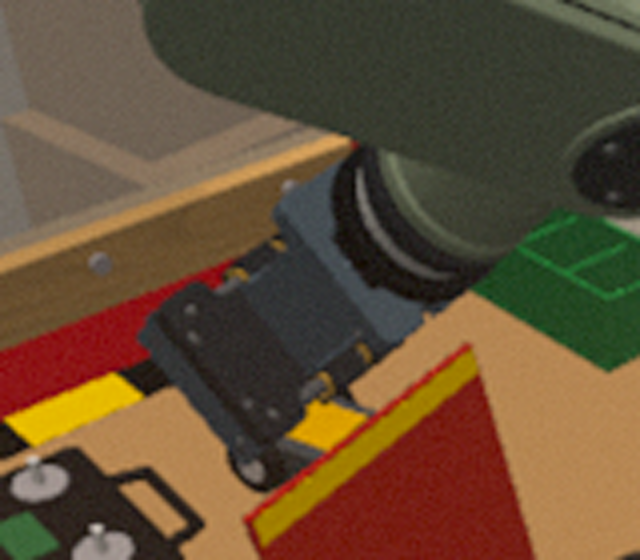

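```bash
python3 -m handwheel '{"gripper":[1,1,1,1,1],"offset":[[-14,0,14],[-24,0,24],[-32,0,32],[-36,0,36],[-40,0,40]],"rot":[[0,0,0],[0,0,0],[0,0,0],[0,0,0],[0,0,0]]}'
python3 - <<'E'
from h import *
s,r=show(); to(-10,247,0,45,-1)
E
```

```text
time_s: 2.38
ee_pos: [457.3, 98.6, 247.7]
ee_rot: [179.5, 44.8, 105.7]
force: [-0.4, 3.9, 5.2]
gripper_width: 0.2
t 2.38 o -79.6 v 0.9 z 247.7 F(o,v,z) -3.88 -0.65 5.21 q [-15.3  17.9 100.3  37.5  89.4 -41.4] w 0.2
offset [-48.9  -0.4  49.6] rot [ 1.  -0.2  0.5]
```

```bash
python3 -m handwheel '{"gripper":[1,1,1,1,1],"offset":[[-4,0,4],[-8,0,8],[-12,0,12],[-16,0,16],[-20,0,20]],"rot":[[0,0,0],[0,0,0],[0,0,0],[0,0,0],[0,0,0]]}'
python3 - <<'E'
from h import *
s,r=show(); to(-10,250,0,45,-1)
E
```

```text
time_s: 2.8
ee_pos: [463.8, 74.7, 252.7]
ee_rot: [179.3, 44.3, 105.7]
force: [-3.5, 3.1, 24.8]
gripper_width: 0.3
t 2.8 o -54.8 v 0.8 z 252.7 F(o,v,z) -3.93 2.62 24.81 q [-17.7  19.   98.3  36.7  91.8 -42.8] w 0.3
offset [-30.2  -0.2  33.2] rot [ 1.3 -0.7  0.5]
```

```bash
python3 -m handwheel '{"gripper":[1],"offset":[[-4,0,-4]],"rot":[[0,0,0]]}'
python3 - <<'E'
from h import *
import cv2
s,r=show(); to(-10,250,0,45,-1)
g=grab_frame("side")[40:230,200:400,::-1]
cv2.imwrite("pics/s3.png",cv2.resize(g,None,fx=3,fy=3,interpolation=2))
E
```

```text
time_s: 2.88
ee_pos: [464.5, 72.0, 254.5]
ee_rot: [179.4, 44.8, 105.7]
force: [0.3, -0.1, -1.1]
gripper_width: 0.9
t 2.88 o -52.1 v 0.8 z 254.5 F(o,v,z) 0.19 -0.24 -1.13 q [-17.8  18.8  97.9  36.3  91.9 -42.3] w 0.9
offset [-26.8  -0.   32.9] rot [ 1.1 -0.2  0.5]
```

View pics/s3.png

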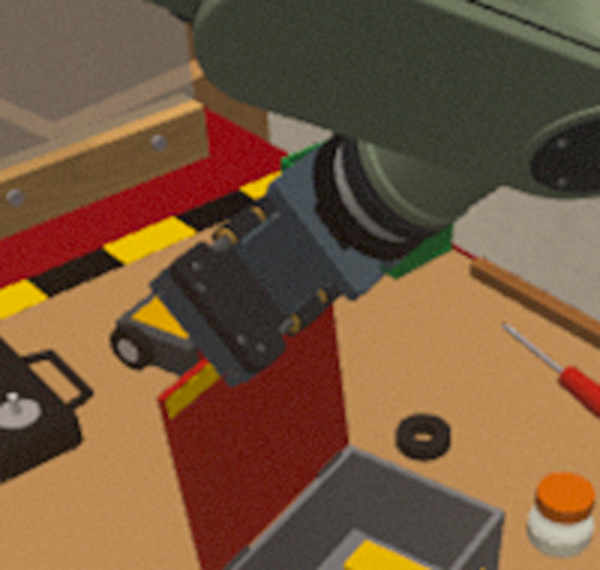

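```bash
python3 -m handwheel '{"gripper":[1,1,1],"offset":[[-4.5,0,3],[-8.5,0,6],[-12.5,0,9]],"rot":[[0,0,0],[0,0,0],[0,0,0]]}'
python3 - <<'E'
from h import *
s,r=show(); to(-10,258,0,45,-1)
E
```

```text
time_s: 3.18
ee_pos: [468.8, 57.0, 255.4]
ee_rot: [179.5, 44.9, 105.8]
force: [0.6, 2.2, 4.0]
gripper_width: 0.5
t 3.18 o -36.5 v 0.5 z 255.4 F(o,v,z) -1.93 -1.13 4.0 q [-19.   19.5  96.6  35.6  93.  -42.9] w 0.5
offset [-20.6   0.   16.9] rot [ 1.  -0.1  0.6]
```

```bash
python3 -m handwheel '{"gripper":[1,1,1],"offset":[[-4,0,3.4],[-8,0,6.8],[-12,0,10.2]],"rot":[[0,0,0],[0,0,0],[0,0,0]]}'
python3 - <<'E'
from h import *
import cv2
s,r=show(); to(-10,258,0,45,-1)
g=grab_frame("side")[40:230,200:400,::-1]
cv2.imwrite("pics/s4.png",cv2.resize(g,None,fx=3,fy=3,interpolation=2))
E
```

```text
time_s: 3.43
ee_pos: [473.2, 41.1, 255.5]
ee_rot: [179.7, 45.0, 105.9]
force: [-1.3, 1.0, -0.1]
gripper_width: 0.4
t 3.43 o -20.0 v 0.5 z 255.5 F(o,v,z) -1.32 0.96 -0.06 q [-20.4  20.2  95.4  34.9  94.1 -43.5] w 0.4
offset [-8.8  0.3  5.3] rot [ 1.  -0.   0.6]
```

View pics/s4.png

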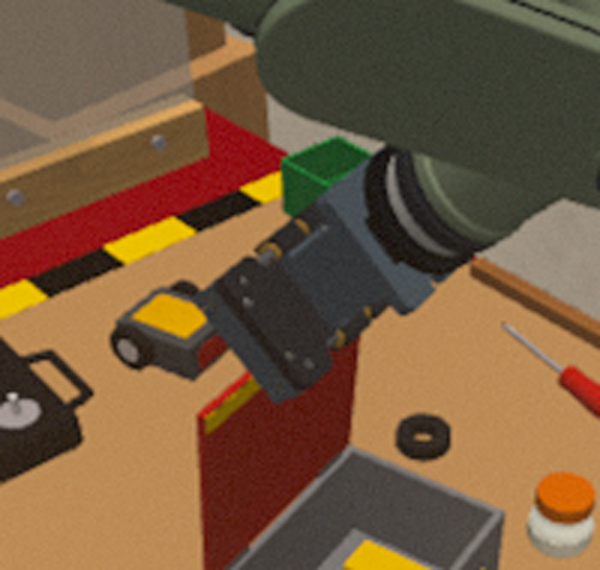

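Run:
```python
from h import *
for th in(1.6,1.55,1.5,1.45,1.4,1.35): print(th,proj('side',[P(165*np.cos(th),95+165*np.sin(th),90),P(165*np.cos(th)-6*np.sin(th),95+165*np.sin(th)+6*np.cos(th),90)]).round(1).tolist())
```

```text
1.6 [[258.3, 174.5], [255.8, 173.4]]
1.55 [[261.8, 176.1], [259.2, 174.9]]
1.5 [[265.4, 177.8], [262.8, 176.5]]
1.45 [[269.1, 179.8], [266.4, 178.3]]
1.4 [[272.7, 181.9], [270.1, 180.3]]
1.35 [[276.4, 184.2], [273.7, 182.5]]
```

```bash
python3 -m handwheel '{"gripper":[1,1,1,1,1],"offset":[[-3.5,0,3],[-6.5,0,6],[-26,0,-14],[-67,0,-14],[-100,0,-10]],"rot":[[0,0,0],[0,0,0],[0,0,0],[0,0,0],[0,0,0]]}'
python3 - <<'E'
from h import *
import cv2
s,r=show(); to(145,300,0,45,-1); to(145,205,0,45,-1)
g=grab_frame("side")[40:230,200:400,::-1]
cv2.imwrite("pics/s5.png",cv2.resize(g,None,fx=3,fy=3,interpolation=2))
E
```

```text
time_s: 3.9
ee_pos: [490.5, -20.2, 335.6]
ee_rot: [179.5, 45.1, 105.8]
force: [0.5, -0.2, 0.6]
gripper_width: 0.3
t 3.9 o 43.7 v -0.5 z 335.6 F(o,v,z) 0.33 -0.39 0.57 q [-25.2  20.6  82.8  33.8 106.7 -40.5] w 0.3
offset [-46.3  -2.8  96.8] rot [1.1 0.1 0.6]
offset [ 20.9  -3.4 163.9] rot [1.1 0.1 0.6]
```

View pics/s5.png

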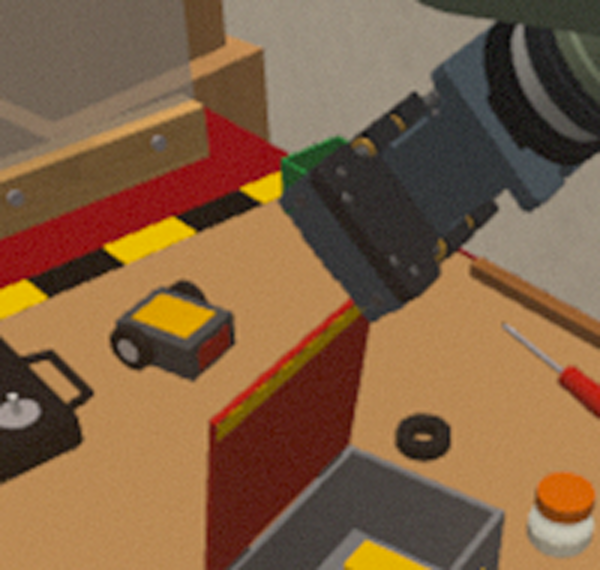

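```bash
python3 -m handwheel '{"gripper":[1,1,1,1,1],"offset":[[-15,-1,32],[-31,-2,64],[-46,-3,97],[-18,-3,125],[10,-3,153]],"rot":[[0,0,0],[0,0,0],[0,0,0],[0,0,0],[0,0,0]]}'
python3 - <<'E'
from h import *
s,r=show(); to(145,205,0,45,-1); to(82,203,0,45,-1)
import cv2
g=grab_frame("side")[40:230,200:400,::-1]
cv2.imwrite("pics/s6.png",cv2.resize(g,None,fx=3,fy=3,interpolation=2))
E
```

```text
time_s: 4.37
ee_pos: [517.4, -120.1, 216.8]
ee_rot: [179.4, 45.2, 105.5]
force: [0.6, 0.9, -0.6]
gripper_width: 0.4
t 4.37 o 147.2 v -0.6 z 216.8 F(o,v,z) -0.73 -0.77 -0.62 q [-31.9  31.1  82.8  29.  100.7 -51.6] w 0.4
offset [ 9.9 -0.6  6.7] rot [1.  0.2 0.3]
offset [ 55.7   0.4 -36.6] rot [1.  0.2 0.3]
```

View pics/s6.png

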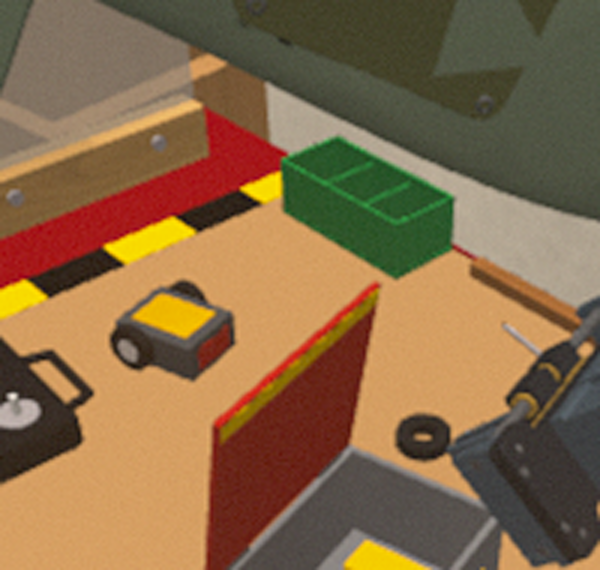

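```bash
python3 -m handwheel '{"gripper":[1,1,1,1,1],"offset":[[16,0,-4],[30,0,-15],[43,0,-26],[55,0,-36],[55,0,-36]],"rot":[[0,0,0],[0,0,0],[0,0,0],[0,0,0],[0,0,0]]}'
python3 - <<'E'
from h import *
s,r=show()
import cv2
g=grab_frame("side")[100:290,220:420,::-1]
cv2.imwrite("pics/s7.png",cv2.resize(g,None,fx=3,fy=3,interpolation=2))
for th in(1.35,1.3,1.25,1.2,1.15,1.1): print(th,((proj('side',[P(165*np.cos(th)-6*np.sin(th),95+165*np.sin(th)+6*np.cos(th),90)])-[220,100])*3).round(1).tolist())
E
```

```text
time_s: 4.83
ee_pos: [497.3, -53.4, 205.9]
ee_rot: [179.6, 44.9, 106.0]
force: [-0.3, 0.7, -0.9]
gripper_width: 0.3
t 4.83 o 77.5 v 1.6 z 205.9 F(o,v,z) -0.78 0.12 -0.94 q [-27.7  27.7  90.9  31.   95.3 -50.7] w 0.3
1.35 [[161.2, 247.5]]
1.3 [[172.2, 254.5]]
1.25 [[183.3, 262.1]]
1.2 [[194.3, 270.1]]
1.15 [[205.2, 278.5]]
1.1 [[216.0, 287.4]]
```

View pics/s7.png

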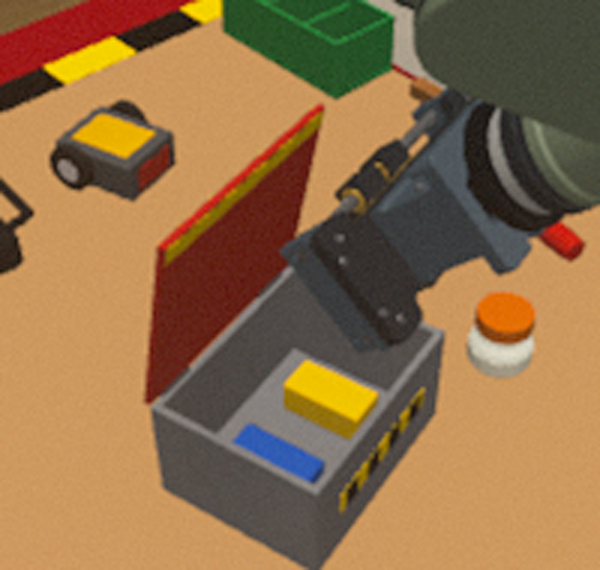

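```bash
for i in 1 2 3; do python3 -m handwheel '{"gripper":[1,1,1,1,1],"offset":[[0,0,0],[0,0,0],[0,0,0],[0,0,0],[0,0,0]],"rot":[[0,0,0],[0,0,0],[0,0,0],[0,0,0],[0,0,0]]}' | grep force; done
python3 - <<'E'
from h import *
s,r=show()
import cv2
g=grab_frame("side")[100:290,220:420,::-1]
cv2.imwrite("pics/s8.png",cv2.resize(g,None,fx=3,fy=3,interpolation=2))
E
```

```text
force: [-0.0, 0.7, 0.1]
force: [-0.3, 0.2, -0.4]
force: [-0.7, -0.7, 0.3]
t 6.13 o 79.8 v 1.0 z 205.1 F(o,v,z) 0.52 0.88 0.32 q [-27.8  27.8  90.7  31.   95.2 -50.7] w 0.7
```

View pics/s8.png

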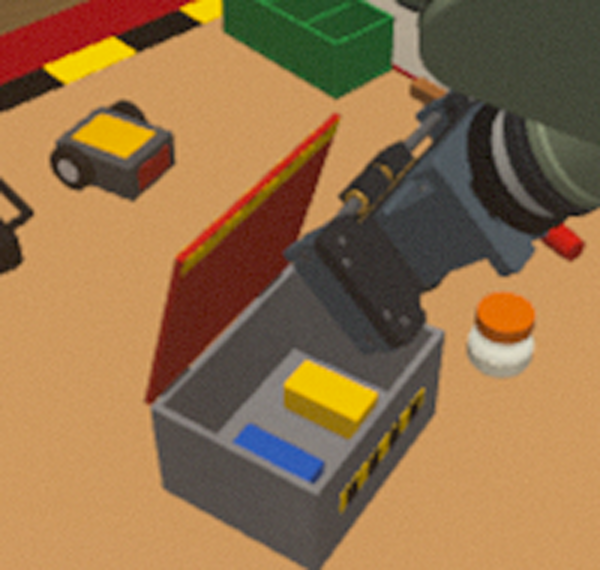

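```bash
for i in 1 2 3; do python3 -m handwheel '{"gripper":[1,1,1,1,1],"offset":[[0,0,0],[0,0,0],[0,0,0],[0,0,0],[0,0,0]],"rot":[[0,0,0],[0,0,0],[0,0,0],[0,0,0],[0,0,0]]}' | grep force; done
python3 - <<'E'
from h import *
s,r=show()
import cv2
g=grab_frame("side")[100:290,220:420,::-1]
cv2.imwrite("pics/s9.png",cv2.resize(g,None,fx=3,fy=3,interpolation=2))
E
```

```text
force: [-0.9, -0.3, 0.4]
force: [0.2, 0.3, 0.5]
force: [0.0, -0.4, -0.3]
t 7.43 o 79.8 v 1.0 z 205.1 F(o,v,z) 0.43 0.1 -0.28 q [-27.8  27.8  90.7  31.   95.2 -50.7] w 0.2
```

View pics/s9.png

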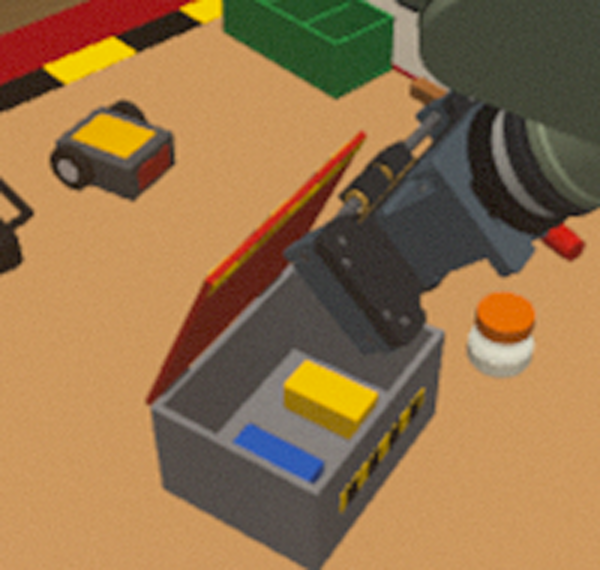

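```bash
for i in 1 2 3; do python3 -m handwheel '{"gripper":[1,1,1,1],"offset":[[0,0,0],[0,0,0],[0,0,0],[0,0,0]],"rot":[[0,0,0],[0,0,0],[0,0,0],[0,0,0]]}' | grep force; done
python3 - <<'E'
from h import *
s,r=show()
import cv2
g=grab_frame("side")[100:290,220:420,::-1]
cv2.imwrite("pics/s10.png",cv2.resize(g,None,fx=3,fy=3,interpolation=2))
for th in(1.15,1.1,1.05,1.,.95,.9,.85): print(th,((proj('side',[P(165*np.cos(th)-6*np.sin(th),95+165*np.sin(th)+6*np.cos(th),90)])-[220,100])*3).round(1).tolist())
E
```

```text
force: [0.2, 0.2, -0.7]
force: [0.7, -0.4, -0.3]
force: [0.6, -0.4, 0.0]
t 8.48 o 79.9 v 1.0 z 205.0 F(o,v,z) 0.5 -0.49 0.04 q [-27.8  27.8  90.7  31.   95.2 -50.7] w 0.9
1.15 [[205.2, 278.5]]
1.1 [[216.0, 287.4]]
1.05 [[226.6, 296.6]]
1.0 [[236.9, 306.2]]
0.95 [[247.0, 316.1]]
0.9 [[256.8, 326.2]]
0.85 [[266.3, 336.6]]
```

View pics/s10.png

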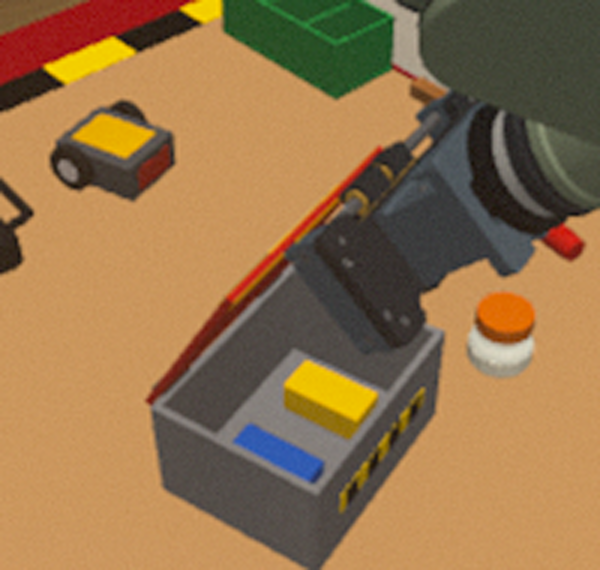

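```bash
for i in 1 2 3 4; do python3 -m handwheel '{"gripper":[1],"offset":[[0,0,0]],"rot":[[0,0,0]]}' | grep force; done
python3 - <<'E'
from h import *
s,r=show()
import cv2
g=grab_frame("side")[100:290,220:420,::-1]
cv2.imwrite("pics/s11.png",cv2.resize(g,None,fx=3,fy=3,interpolation=2))
E
```

```text
force: [0.4, -0.5, -0.4]
force: [0.6, -0.2, -0.3]
force: [0.5, -0.5, -1.4]
force: [-0.1, -0.8, -0.7]
t 8.87 o 79.8 v 1.0 z 205.1 F(o,v,z) 0.71 0.25 -0.73 q [-27.8  27.8  90.7  31.   95.2 -50.7] w 0.4
```

View pics/s11.png

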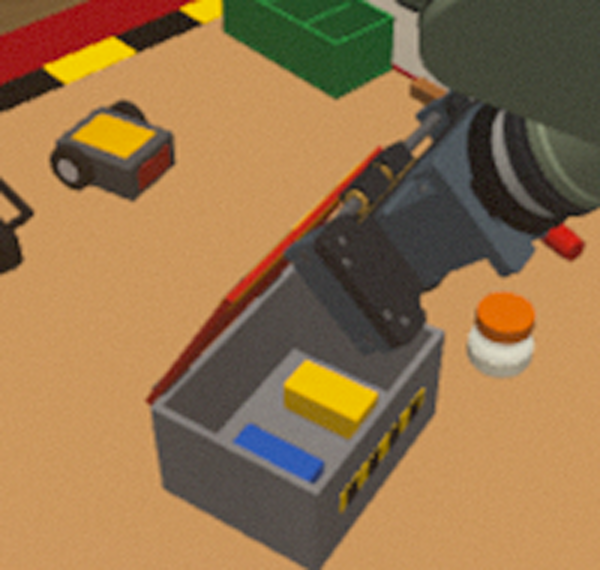

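```bash
cat >> h.py <<'E'
def tcp(th):
    if th>.785: return np.array([140*np.cos(th)+11.3,95+140*np.sin(th)-11.3])
    s=18+7*max(th,0)/.785
    return np.array([165*np.cos(th)+11.3-.707*s,95+165*np.sin(th)-11.3-.707*s])
def plan(ths):
    s=state();r=rot(s['ee_rot'])
    for th in ths:
        o,z=tcp(th); print(th,np.round([o,z]),r.inv().apply(P(o,z)-s['ee_pos']).round(1))
E
python3 - <<'E'
from h import *
show();plan([1.04,1.02,1.0,.98,.96,.94,.92,.9,.88,.86,.84,.82,.8,.78,.76,.74,.72,.7])
E
```

```text
t 8.92 o 79.8 v 1.0 z 205.1 F(o,v,z) 0.73 -1.15 -1.15 q [-27.8  27.8  90.7  31.   95.2 -50.7] w 0.0
1.04 [ 82. 204.] [-1.2  1.   2.1]
1.02 [ 85. 203.] [-1.9  0.9  4.9]
1.0 [ 87. 202.] [-2.5  0.9  7.6]
0.98 [ 89. 200.] [-3.1  0.8 10.3]
0.96 [ 92. 198.] [-3.6  0.8 13.1]
0.94 [ 94. 197.] [-4.1  0.7 15.8]
0.92 [ 96. 195.] [-4.5  0.7 18.6]
0.9 [ 98. 193.] [-4.8  0.6 21.4]
0.88 [101. 192.] [-5.1  0.6 24.2]
0.86 [103. 190.] [-5.4  0.5 27. ]
0.84 [105. 188.] [-5.5  0.5 29.8]
0.82 [107. 186.] [-5.7  0.4 32.6]
0.8 [109. 184.] [-5.7  0.4 35.4]
0.78 [111. 182.] [-5.8  0.3 38.3]
0.76 [113. 180.] [-5.9  0.2 41.6]
0.74 [116. 178.] [-6.   0.2 44.9]
0.72 [118. 175.] [-6.   0.1 48.2]
0.7 [120. 173.] [-5.9  0.1 51.5]
```

```bash
python3 -m handwheel '{"gripper":[1,1,1,1,1],"offset":[[-1,0,2],[-2,0,4.5],[-2.5,0,7],[-3,0,9.5],[-3.5,0,12]],"rot":[[0,0,0],[0,0,0],[0,0,0],[0,0,0],[0,0,0]]}'|grep force
python3 -m handwheel '{"gripper":[1,1,1,1,1],"offset":[[-0.4,0,2.5],[-0.7,0,5],[-1,0,7.5],[-1.3,0,10],[-1.5,0,12.5]],"rot":[[0,0,0],[0,0,0],[0,0,0],[0,0,0],[0,0,0]]}'|grep force
python3 -m handwheel '{"gripper":[1,1,1,1,1],"offset":[[-0.2,0,2.5],[-0.3,0,5],[-0.4,0,7.5],[-0.5,0,10],[-0.6,0,12.5]],"rot":[[0,0,0],[0,0,0],[0,0,0],[0,0,0],[0,0,0]]}'|grep force
python3 - <<'E'
from h import *
import cv2
show();plan([.8,.75,.7,.65,.6,.55,.5,.45,.4])
g=grab_frame("side")[100:290,220:420,::-1]
cv2.imwrite("pics/s12.png",cv2.resize(g,None,fx=3,fy=3,interpolation=2))
for th in(1.,.95,.9,.85,.8,.75,.7): print(th,((proj('side',[P(165*np.cos(th)-6*np.sin(th),95+165*np.sin(th)+6*np.cos(th),90)])-[220,100])*3).round(1).tolist())
E
```

```text
force: [0.1, -0.8, -0.3]
force: [-0.1, 0.2, -0.5]
force: [-0.5, -0.7, -0.4]
t 10.17 o 110.1 v 0.3 z 182.7 F(o,v,z) 0.54 0.71 -0.38 q [-29.7  30.7  89.1  29.9  95.  -52.8] w 0.7
0.8 [109. 184.] [-0.1  0.4 -1.9]
0.75 [115. 179.] [-0.4  0.2  6. ]
0.7 [120. 173.] [-0.3  0.1 14.2]
0.65 [126. 167.] [ 0.1 -0.  22.4]
0.6 [131. 160.] [ 1.  -0.2 30.5]
0.55 [136. 154.] [ 2.3 -0.3 38.6]
0.5 [140. 147.] [ 3.9 -0.4 46.6]
0.45 [144. 140.] [ 6.  -0.5 54.4]
0.4 [148. 133.] [ 8.5 -0.6 62.2]
1.0 [[236.9, 306.2]]
0.95 [[247.0, 316.1]]
0.9 [[256.8, 326.2]]
0.85 [[266.3, 336.6]]
0.8 [[275.3, 347.1]]
0.75 [[284.0, 357.8]]
0.7 [[292.1, 368.5]]
```

View pics/s12.png

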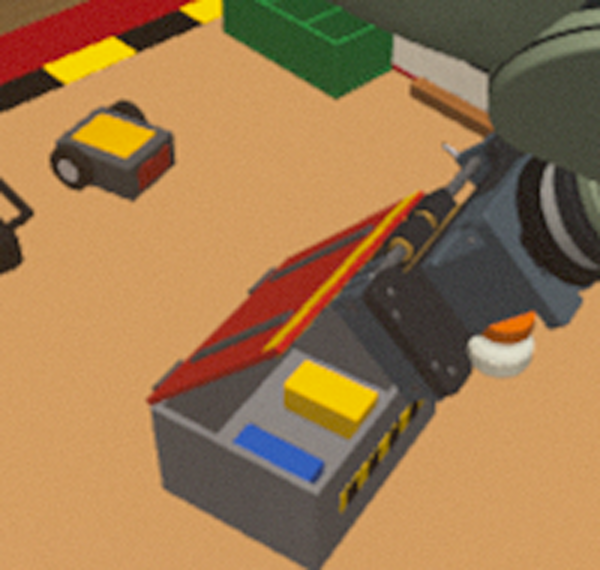

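```bash
python3 -m handwheel '{"gripper":[1,1,1,1,1],"offset":[[0,0,0],[0,0,0],[0,0,0],[0,0,0],[0,0,0]],"rot":[[0,0,0],[0,0,0],[0,0,0],[0,0,0],[0,0,0]]}'|grep force
python3 - <<'E'
from h import *
import cv2
show();
for i in range(4): print(state()['force'].round(1)); 
plan([.8,.75,.7,.65,.6,.55,.5,.45,.4])
g=grab_frame("side")[100:290,220:420,::-1]
cv2.imwrite("pics/s13.png",cv2.resize(g,None,fx=3,fy=3,interpolation=2))
a=cv2.imread("pics/s12.png");b=cv2.imread("pics/s13.png");print(cv2.absdiff(a,b)[200:400,150:420].mean())
E
```

```text
force: [-0.7, -0.4, -1.4]
t 10.63 o 109.9 v 0.4 z 182.8 F(o,v,z) 0.16 0.76 -1.36 q [-29.7  30.7  89.1  29.8  95.  -52.8] w 0.5
[-0.7 -0.4 -1.4]
[-0.7 -0.4 -1.4]
[-0.7 -0.4 -1.4]
[-0.7 -0.4 -1.4]
0.8 [109. 184.] [-0.2  0.4 -1.6]
0.75 [115. 179.] [-0.5  0.3  6.2]
0.7 [120. 173.] [-0.4  0.1 14.5]
0.65 [126. 167.] [ 0.1  0.  22.7]
0.6 [131. 160.] [ 0.9 -0.1 30.8]
0.55 [136. 154.] [ 2.2 -0.3 38.9]
0.5 [140. 147.] [ 3.9 -0.4 46.8]
0.45 [144. 140.] [ 5.9 -0.5 54.7]
0.4 [148. 133.] [ 8.4 -0.6 62.4]
4.434333333333333
```

View pics/s13.png

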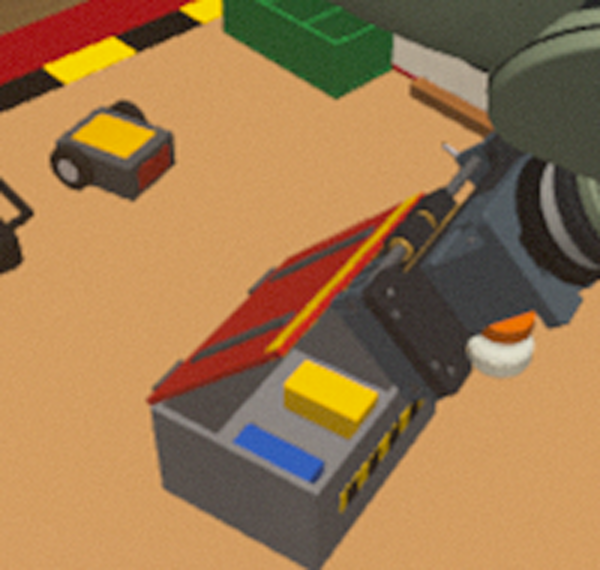

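```bash
python3 -m handwheel '{"gripper":[1,1,1,1,1],"offset":[[-0.1,0,2.5],[-0.2,0,5],[-0.3,0,7.5],[-0.4,0,10],[-0.5,0,12.5]],"rot":[[0,0,0],[0,0,0],[0,0,0],[0,0,0],[0,0,0]]}'|grep force
python3 -m handwheel '{"gripper":[1,1,1,1,1],"offset":[[0.2,0,2.5],[0.4,0,5],[0.6,0,7.5],[0.8,0,10],[1,0,12.5]],"rot":[[0,0,0],[0,0,0],[0,0,0],[0,0,0],[0,0,0]]}'|grep force
python3 -m handwheel '{"gripper":[1,1,1,1,1],"offset":[[0.4,0,2.5],[0.8,0,5],[1.2,0,7.5],[1.6,0,10],[2,0,12.5]],"rot":[[0,0,0],[0,0,0],[0,0,0],[0,0,0],[0,0,0]]}'|grep force
python3 - <<'E'
from h import *
import cv2
show();plan([.55,.5,.45,.4,.35,.3,.25,.2])
g=grab_frame("side")[100:290,220:420,::-1]
cv2.imwrite("pics/s14.png",cv2.resize(g,None,fx=3,fy=3,interpolation=2))
for th in(.7,.6,.55,.5,.45): print(th,((proj('side',[P(165*np.cos(th)-6*np.sin(th),95+165*np.sin(th)+6*np.cos(th),90)])-[220,100])*3).round(1).tolist())
E
```

```text
force: [-0.7, 0.3, 0.0]
force: [-0.2, -0.3, -1.4]
force: [1.0, 0.0, -0.2]
t 11.93 o 134.8 v -0.3 z 154.3 F(o,v,z) 0.27 -1.01 -0.18 q [-31.2  33.7  88.1  28.9  93.8 -54.9] w 0.3
0.55 [136. 154.] [-0.3 -0.3  1.1]
0.5 [140. 147.] [ 1.4 -0.4  9.1]
0.45 [144. 140.] [ 3.4 -0.6 16.9]
0.4 [148. 133.] [ 5.9 -0.7 24.7]
0.35 [151. 125.] [ 8.7 -0.8 32.2]
0.3 [154. 118.] [11.9 -0.9 39.6]
0.25 [157. 110.] [15.5 -1.  46.8]
0.2 [159. 102.] [19.5 -1.  53.8]
0.7 [[292.1, 368.5]]
0.6 [[307.1, 390.1]]
0.55 [[313.8, 400.9]]
0.5 [[319.9, 411.6]]
0.45 [[325.5, 422.2]]
```

View pics/s14.png

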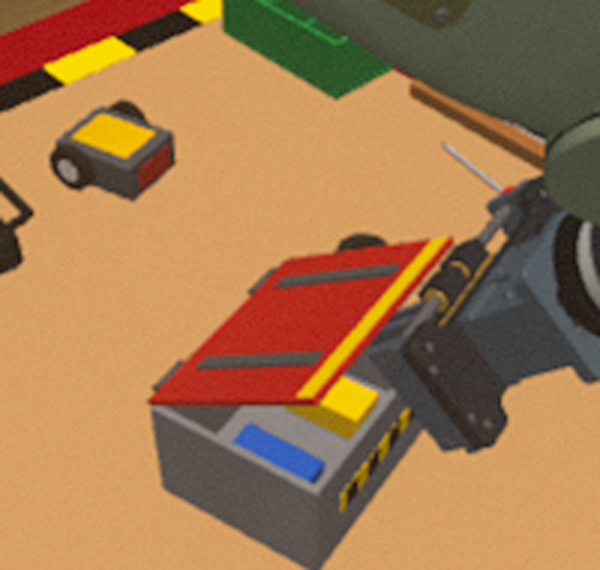

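```bash
python3 -m handwheel '{"gripper":[1,1,1,1,1],"offset":[[0.4,0,2],[0.8,0,4],[1.2,0,6],[1.6,0,8],[2,0,10]],"rot":[[0,0,0],[0,0,0],[0,0,0],[0,0,0],[0,0,0]]}'|grep force
python3 -m handwheel '{"gripper":[1,1,1,1,1],"offset":[[0.5,0,1.9],[1,0,3.8],[1.5,0,5.7],[2,0,7.6],[2.6,0,9.5]],"rot":[[0,0,0],[0,0,0],[0,0,0],[0,0,0],[0,0,0]]}'|grep force
python3 -m handwheel '{"gripper":[1,1,1,1,1],"offset":[[0.6,0,1.8],[1.2,0,3.6],[1.8,0,5.4],[2.5,0,7.2],[3.2,0,9]],"rot":[[0,0,0],[0,0,0],[0,0,0],[0,0,0],[0,0,0]]}'|grep force
python3 - <<'E'
from h import *
import cv2
show();plan([.4,.35,.3,.25,.2,.15,.1,.05,0])
g=grab_frame("side")[100:290,220:420,::-1]
cv2.imwrite("pics/s15.png",cv2.resize(g,None,fx=3,fy=3,interpolation=2))
for th in(.5,.45,.4,.35,.3,.2,.1,0): print(th,((proj('side',[P(165*np.cos(th)-6*np.sin(th),95+165*np.sin(th)+6*np.cos(th),90)])-[220,100])*3).round(1).tolist())
E
```

```text
force: [0.1, -0.3, -0.3]
force: [0.4, 0.2, -0.6]
force: [-0.9, -0.6, -0.5]
t 13.23 o 149.3 v -0.7 z 128.7 F(o,v,z) 0.38 1.03 -0.47 q [-32.   36.   87.9  28.4  92.4 -56.5] w 0.6
0.4 [148. 133.] [-1.9 -0.6 -3.8]
0.35 [151. 125.] [ 0.9 -0.7  3.8]
0.3 [154. 118.] [ 4.1 -0.8 11.2]
0.25 [157. 110.] [ 7.7 -0.9 18.4]
0.2 [159. 102.] [11.7 -1.  25.4]
0.15 [161.  95.] [15.9 -1.1 32.2]
0.1 [162.  87.] [20.5 -1.2 38.7]
0.05 [163.  79.] [25.5 -1.2 44.9]
0 [164.  71.] [30.7 -1.3 50.9]
0.5 [[319.9, 411.6]]
0.45 [[325.5, 422.2]]
0.4 [[330.5, 432.6]]
0.35 [[334.9, 442.8]]
0.3 [[338.8, 452.8]]
0.2 [[344.7, 471.9]]
0.1 [[348.3, 489.8]]
0 [[349.6, 506.3]]
```

View pics/s15.png

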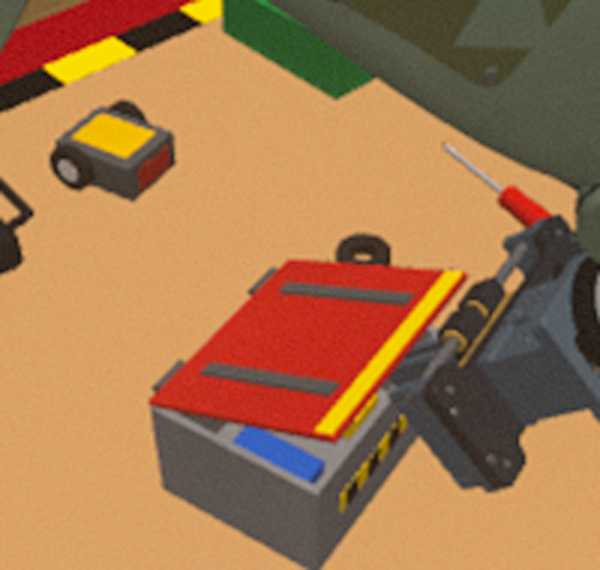

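```bash
python3 -m handwheel '{"gripper":[1,1,1,1,1],"offset":[[0.7,0,1.6],[1.4,0,3.2],[2.1,0,4.8],[2.8,0,6.4],[3.5,0,8]],"rot":[[0,0,0],[0,0,0],[0,0,0],[0,0,0],[0,0,0]]}'|grep force
python3 -m handwheel '{"gripper":[1,1,1,1,1],"offset":[[0.8,0,1.5],[1.6,0,3],[2.4,0,4.5],[3.2,0,6],[4,0,7.5]],"rot":[[0,0,0],[0,0,0],[0,0,0],[0,0,0],[0,0,0]]}'|grep force
python3 -m handwheel '{"gripper":[1,1,1,1,1],"offset":[[0.8,0,1.4],[1.6,0,2.8],[2.4,0,4.2],[3.2,0,5.6],[4,0,7]],"rot":[[0,0,0],[0,0,0],[0,0,0],[0,0,0],[0,0,0]]}'|grep force
python3 - <<'E'
from h import *
import cv2
show();plan([.2,.15,.1,.05,0,-.05])
g=grab_frame("side")[100:290,220:420,::-1]
cv2.imwrite("pics/s16.png",cv2.resize(g,None,fx=3,fy=3,interpolation=2))
E
```

```text
force: [-0.3, -0.9, -0.3]
force: [-0.4, -0.4, -1.5]
force: [0.2, -0.1, -1.2]
t 14.53 o 157.0 v -1.0 z 104.7 F(o,v,z) 0.18 -0.16 -1.24 q [-32.4  37.9  88.1  28.1  90.6 -57.8] w 0.2
0.2 [159. 102.] [ 0.1 -1.   2.9]
0.15 [161.  95.] [ 4.4 -1.1  9.7]
0.1 [162.  87.] [ 9.  -1.2 16.2]
0.05 [163.  79.] [14.  -1.2 22.5]
0 [164.  71.] [19.2 -1.3 28.5]
-0.05 [163.  63.] [25.2 -1.3 34.1]
```

View pics/s16.png

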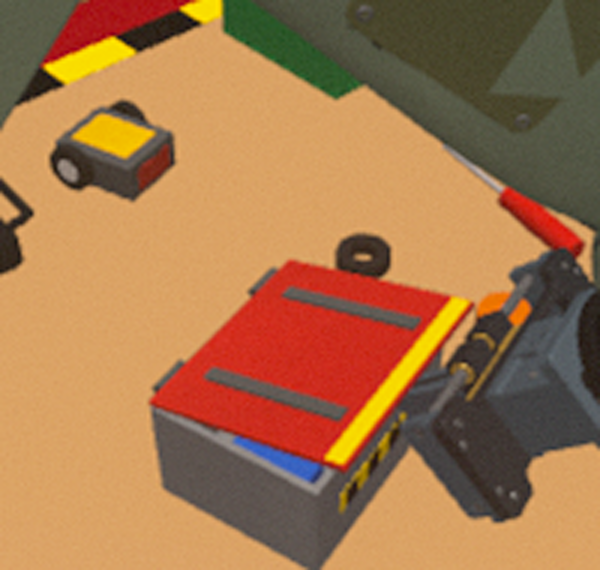

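```bash
python3 -m handwheel '{"gripper":[1,1,1,1,1],"offset":[[0.7,0,1.3],[1.4,0,2.6],[2.1,0,3.9],[2.8,0,5.2],[3.5,0,6.5]],"rot":[[0,0,0],[0,0,0],[0,0,0],[0,0,0],[0,0,0]]}'|grep force
python3 -m handwheel '{"gripper":[1,1,1,1,1],"offset":[[0.8,0,1.2],[1.6,0,2.4],[2.4,0,3.6],[3.2,0,4.8],[4,0,6]],"rot":[[0,0,0],[0,0,0],[0,0,0],[0,0,0],[0,0,0]]}'|grep force
python3 -m handwheel '{"gripper":[1,1,1,1,1],"offset":[[0.8,0,1.1],[1.6,0,2.2],[2.4,0,3.3],[3.2,0,4.4],[4,0,5.5]],"rot":[[0,0,0],[0,0,0],[0,0,0],[0,0,0],[0,0,0]]}'|grep force
python3 - <<'E'
from h import *
import cv2
show();plan([.1,.05,0,-.05,-.1])
g=grab_frame("side")[100:290,220:420,::-1]
cv2.imwrite("pics/s17.png",cv2.resize(g,None,fx=3,fy=3,interpolation=2))
E
```

```text
force: [0.3, -0.6, -1.2]
force: [0.8, -0.0, -0.5]
force: [-0.3, 0.7, -0.9]
t 15.83 o 161.6 v -1.2 z 83.8 F(o,v,z) -0.75 0.13 -0.87 q [-32.7  39.4  88.5  28.   89.  -58.9] w 0.8
0.1 [162.  87.] [-2.5 -1.2 -1.8]
0.05 [163.  79.] [ 2.5 -1.2  4.5]
0 [164.  71.] [ 7.7 -1.3 10.5]
-0.05 [163.  63.] [13.7 -1.3 16.2]
-0.1 [163.  55.] [19.9 -1.4 21.6]
```

View pics/s17.png

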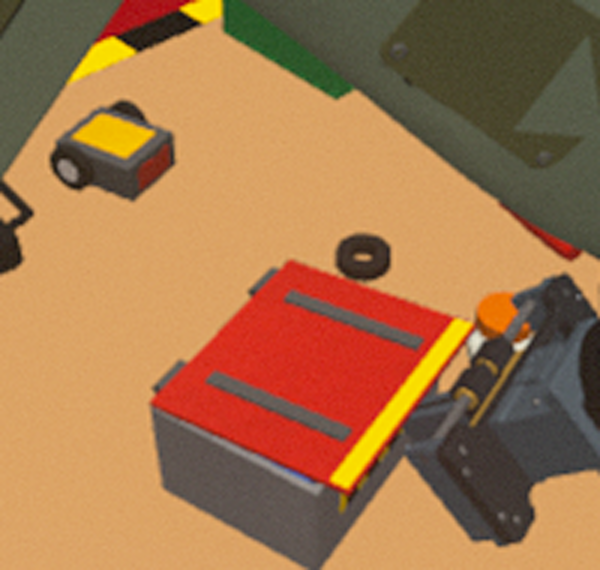

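```bash
python3 -m handwheel '{"gripper":[1,1,1,1,1],"offset":[[0.7,0,0.9],[1.4,0,1.8],[2.1,0,2.7],[2.8,0,3.6],[3.5,0,4.5]],"rot":[[0,0,0],[0,0,0],[0,0,0],[0,0,0],[0,0,0]]}'|grep force
python3 -m handwheel '{"gripper":[1,1,1,1,1],"offset":[[0.7,0,0.8],[1.4,0,1.6],[2.1,0,2.4],[2.8,0,3.2],[3.5,0,4]],"rot":[[0,0,0],[0,0,0],[0,0,0],[0,0,0],[0,0,0]]}'|grep force
python3 -m handwheel '{"gripper":[1,1,1,1,1],"offset":[[0.7,0,0.7],[1.4,0,1.4],[2.1,0,2.1],[2.8,0,2.8],[3.5,0,3.5]],"rot":[[0,0,0],[0,0,0],[0,0,0],[0,0,0],[0,0,0]]}'|grep force
python3 -m handwheel '{"gripper":[1,1,1,1,1],"offset":[[0.7,0,0.7],[1.4,0,1.4],[2.1,0,2.1],[2.8,0,2.8],[3.5,0,3.5]],"rot":[[0,0,0],[0,0,0],[0,0,0],[0,0,0],[0,0,0]]}'|grep force
python3 - <<'E'
from h import *
import cv2
show()
g=grab_frame("side")[100:290,220:420,::-1]
cv2.imwrite("pics/s18.png",cv2.resize(g,None,fx=3,fy=3,interpolation=2))
E
```

```text
force: [-0.1, 0.2, -1.5]
force: [0.2, -0.6, -1.8]
force: [0.4, -0.4, 0.6]
force: [0.4, -0.1, 0.4]
t 17.55 o 162.6 v -1.3 z 63.0 F(o,v,z) 0.18 -0.33 0.4 q [-32.7  40.9  89.2  28.   87.2 -59.9] w 0.5
```

View pics/s18.png

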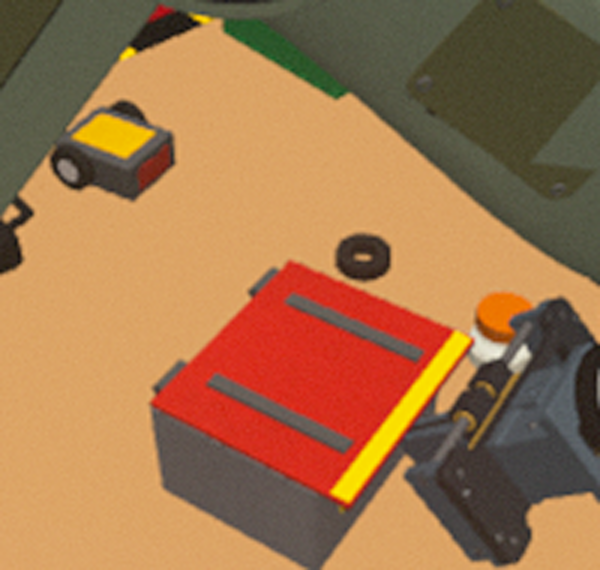

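```bash
python3 -m handwheel '{"gripper":[1,1,1,1,1],"offset":[[1.5,0,1.5],[3,0,3],[-4,0,10],[-12,0,18],[-20,0,26]],"rot":[[0,0,0],[0,0,0],[0,0,0],[0,0,0],[0,0,0]]}'
python3 -m handwheel '{"gripper":[1,1,1,1,1],"offset":[[-10,0,10],[-22,0,22],[-40,0,30],[-65,0,30],[-95,0,25]],"rot":[[0,0,0],[0,0,0],[0,0,0],[0,0,0],[0,0,0]]}'
python3 -m handwheel '{"gripper":[1,1,1,1,1],"offset":[[-20,0,-5],[-40,0,-10],[-50,0,-15],[-50,0,-15],[-50,0,-15]],"rot":[[0,0,0],[0,0,0],[0,0,0],[0,0,0],[0,0,0]]}'
python3 - <<'E'
from h import *
import cv2
show()
for n in("side","top"): cv2.imwrite(f"pics/{n}_end.png",grab_frame(n)[:,:,::-1])
E
```

```text
time_s: 18.02
ee_pos: [531.7, -167.3, 58.8]
ee_rot: [179.5, 45.0, 105.8]
force: [0.0, -0.4, 0.2]
gripper_width: 0.4
time_s: 18.43
ee_pos: [554.0, -249.4, 107.0]
ee_rot: [179.8, 44.8, 105.9]
force: [1.5, -0.4, -0.4]
gripper_width: 0.5
time_s: 18.85
ee_pos: [561.1, -272.1, 153.9]
ee_rot: [179.6, 45.0, 105.7]
force: [-0.2, -0.2, 0.2]
gripper_width: 0.7
t 18.85 o 305.3 v -3.4 z 153.9 F(o,v,z) 0.11 0.19 0.19 q [-39.5  45.   65.2  25.  107.5 -56.3] w 0.7
```

View pics/side_end.png

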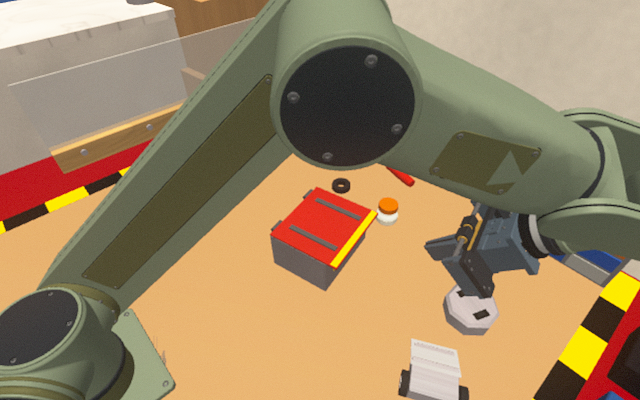

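View pics/top_end.png

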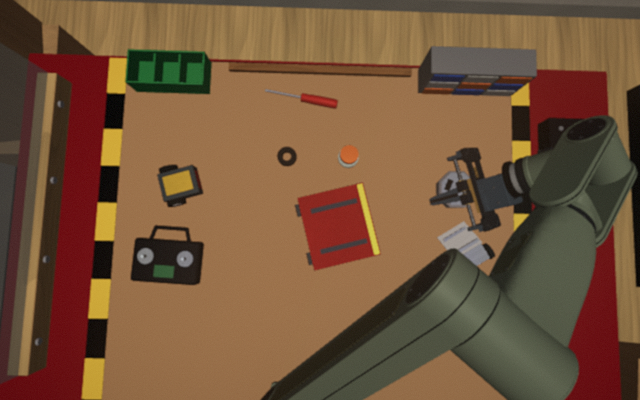

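The box is shut with a level lid, the bystanders look unmoved in both views, and the hand is clear at z ≈ 154 mm. I'll hold still once to settle, check the lid angle, and hand in.

```bash
python3 -m handwheel '{"gripper":[1,1,1,1,1],"offset":[[0,0,0],[0,0,0],[0,0,0],[0,0,0],[0,0,0]],"rot":[[0,0,0],[0,0,0],[0,0,0],[0,0,0],[0,0,0]]}' |grep force
python3 - <<'E'
from h import *
import cv2
g=grab_frame("side")[170:300,255:395,::-1]
cv2.imwrite("pics/fin.png",cv2.resize(g,None,fx=4,fy=4,interpolation=2))
for th in(.05,.02,0): print(th,((proj('side',[P(165*np.cos(th)-6*np.sin(th),95+165*np.sin(th)+6*np.cos(th),v) for v in(90,-90)])-[255,170])*4).round(1).tolist())
E
```

```text
force: [0.2, 0.6, -0.4]
0.05 [[325.6, 384.3], [495.3, 159.1]]
0.02 [[326.0, 390.8], [495.0, 165.6]]
0 [[326.1, 395.1], [494.6, 169.9]]
```

View pics/fin.png

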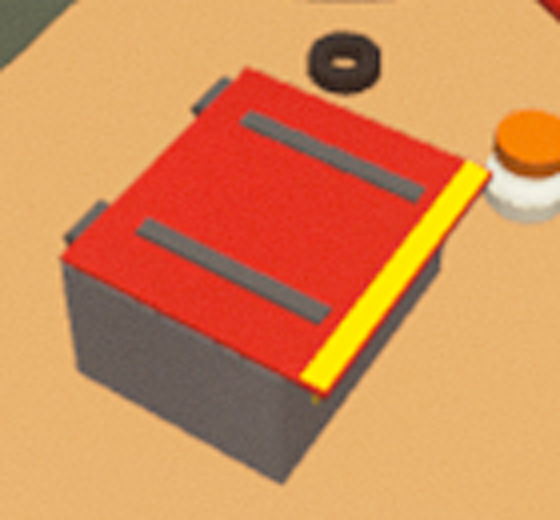

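The lid's free corners are at about (323,394) and (492,173). The shut prediction is (326,395) and (495,170), and no gap shows at the rim.

```bash
python3 -c "
from workcell import *
print(job_done())"
```

```text
the job is handed in; nothing more can be done
None
```

The lid is shut and the job is handed in, at about 19.4 s on the robot's clock. No verdict was reported.

- **Tipping:** I hooked the shut fingers over the lid's free edge from behind and tipped it to about 1.40 rad. For a moment the push wedged against the edge and the wrist force read about 25 N, close to the 30 N limit. I lifted slightly and finished at under 5 N. I only read the force after each move, so I can't rule out a brief higher peak.
- **Catching:** The lid came to rest on the outside of the fingertips at about 1.04 rad. I held it there, and again at about 0.8 rad. The wrist force there was barely above its noise (about 1.4 N at most). That the fingers bore the lid rests mainly on its standing still in the pictures.
- **Lowering:** It came down at about 0.19 rad/s at first and about 0.1 rad/s near the end, judged from the commanded moves and the pictures.
- **Last checks:** The lid's free corners match the shut position to within about 1 pixel. That is about the 0.02 rad limit, but no gap shows at the rim and the finger load had gone. The bystanders look unmoved by eye, though the hand partly hides bot_round and bot_wedge. The hand is in the air about 100 mm above bot_round, touching nothing.

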